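Clear the staking press and hold its vice open

ROBOT

A 6-joint arm with a two-finger parallel gripper is mounted at the origin on the work surface. World frame = base frame: x ahead of the robot, y to its left, z up, the work surface at z = 0. Lengths are in m, angles in degrees, forces in N, time in s.
With the tool pointing down it reaches from about 0.375 to 0.825 m from the base axis. Payload 5.5 kg.
Tool frame: the origin (TCP) lies midway between the tips of the shut fingers; the grasp point (between the pads) lies 19 mm behind it (grip_point_offset is the distance from the TCP to the grasp point, in m); z points along the fingers, y is the direction in which the jaws open and shut (so a half turn about z gives the same grasp; the last joint's range is limited). The gripper opens to 85 mm and grips with 20 to 120 N. Pads are 22 mm wide; open, the fingers measure 114 mm over their backs; the gripper's body (76 mm by 85 mm) begins 54 mm behind the grasp point. The pads swing forward as they close: fully open they stand 13 mm farther back than shut.
Start: joints at [72.135, 17.962, -2.699, 69.339, 0, 90], TCP at [0.184, 0.571, 0.203] pointing down, gripper open.
Joint ranges: [-152.73, 152.73], [-39.44, 99.34], [-58.76, 71.6], [-118.89, 123.64], [-81.53, 83.1], [-180, 180]. Speed limits (degrees/s): [136.94, 136.94, 172.46, 180, 180, 180].

INTERFACE

Orientations are given as [roll, pitch, yaw] about the fixed x, y, z axes, in that order (R = Rz(yaw) Ry(pitch) Rx(roll)).
In Python, from cell import * gives the robot as it stands.
- The arm moves only by the shell command python3 -m crank 'ROWS' [FORCE]. ROWS is JSON, a list of rows, each an object of numbers: "tx", "ty", "tz": the shift along the tool's x, y, z in mm; "turn": the turn about the tool's z in rad; "gripper": the finger opening in mm, from 0 to 85.4. In form: [{"tx": .., "ty": .., "tz": .., "turn": .., "gripper": ..}, ...]. A call has 1 to 20 rows; each row shifts and turns the commanded pose from where the row before left it, along the tool's axes as they then stand; what a row does not reach is not made up. A row lasts 1/8 s, in which the tool goes at most 62.5 mm and 10.7 degrees, less where a joint would pass 70% of its speed; a pose out of reach is approached as far as the arm can. A call with a gripper value outside its range is refused whole. The fingers move at their own pace and stop on an object; FORCE is the grip in N (left out, the last holds). Time passes only in rows, so rows that do not move let the fingers close. It gives the time, the measured TCP pose, the force and the opening at its end, in the units of the state.
- state(): the state, without advancing time (a new reading comes with each control period).
- capture(name): name is "scene" or "top" or "wrist"; returns a dict with "img" (420x560x3 uint8, blue, green, red), "intrinsics" (3x3 intrinsics, pixels), "R" (3x3) and "t" (3): a world point X has camera coordinates R X + t; the wrist camera has in their place "hand_eye" (4x4, takes a point from camera to tool coordinates, whose origin is the TCP and whose axes are the flange's). Camera axes: x right, y down, z forward; pixel columns grow to the right and rows downward; lengths in m; the calibration is good to about 2 mm. A picture is of the moment at which its call begins: read the wrist's pose just before it. There is no depth.
- sign_off(): hands the job in, once; it reports no verdict.
Trained networks look in a picture, given as the dict that the camera call returned (one of the last four; its "shot" number tells which), for a name from the list of things; names that differ only in an ending like _2 or _b are one class to them, and where a whole thing is asked for, a point or a joint stands for the part that bears it (a point fixed in the world has none). Each returns a list of dicts, best first, with "score" (0 to 1); they miss things now and then, are a little off and sometimes report something else, mostly with a low value. They report only what shows in the picture. A call takes as long as a camera call. They do not tell look-alikes from the thing itself.
- regions_of(picture, label): "pixels" (420x560 bool, what is visible of it) and "rect" ([left, top, right, bottom] in pixels, round what is visible of it).
The state is a dict: "clock": time; "joint_pos": joint angles; "joint_vel": joint speeds; "joint_efforts": joint torques, N m; "position": TCP position; "ee_rot": TCP orientation; "ft_force": force on the tool from outside, world axes, zero at the start; "ft_torque": the same for the moment, N m; "grip_width": finger opening in m.
Only numpy, scipy, OpenCV 4.12 (cv2) and the standard library are available. Lean on these libraries where they do the work, as an engineer would, in place of code of your own. Each camera call takes 0.05 s, during which the arm holds its last target.

TASK

Take both finished coin chambers out of the press's catch tray and set them down, without dropping them, standing upright on the floor of the grey tote. Then draw the knob of the spring-closed vice towards you until the slide's pointer lines up with the line on the index clip, and finish while still holding the knob there so the fitter can load the next part. Leave the index clip and the other parts on the bench where they are.

Things in the scene. Friction and masses are not known exactly. Their poses are not given: they have to be found in the camera images.
- press: Bench staking press, fixed: grey base 290 x 150 x 20 mm with a lying aluminium air cylinder at the back (top 88 mm above the bench) and the vice in front. Origin on the bench, 120 mm behind the base's front edge; x points away from the operator (the vice opens along -x), y to the left.
- catch_tray (a point): Centre of the catch tray's floor, 3 mm above the bench. Open sheet-steel tray built on to the press's right side, 250 (x) x 170 (y) mm, walls 18 mm high and 3 mm thick; axes as the press's. A narrow chute comes down into its rear left corner, 76 to 128 mm behind and at least 75 mm left of this point.
- chamber_a_mid (a point): A finished coin chamber, loose in the catch tray: plain steel box 60 (its x) x 36 (its y) x 40 mm high with a thin coin slot along the middle of its top, about 0.22 kg. This point is its centre, 20 mm above its underside; z is up, x along the length.
- chamber_b_mid (a point): The other finished coin chamber, of the same make; the same point and axes.
- tote: Grey plastic tote, open on top, fixed to the bench: 240 (x) x 180 (y) x 70 mm outside, walls and floor 4 mm, rim 8 mm wider all round. Origin at the centre of its underside.
- clamp_slide (a joint): Travel of the vice's slide in m: 0 shut (where its spring draws it), growing as it is pulled out along the press's -x, stop at 0.075. The pull is about 7 N at the start and 15 N at 0.06.
- knob (a point): Centre of the slide's black knob, 63 mm above the bench: an upright cylinder 26 mm across and 36 mm tall (18 mm above and below this point) on a 12 mm stud at the front end of the slide plate, whose top is 29 mm below this point (stud between). Axes as the press's; it travels with the slide.
- pointer (a point): Tip of the steel pointer that stands out from the left side of the slide, 39 mm above the bench; it travels with the slide along the press's x.
- index (a point): End of the white line across the dark steel index clip (12 mm long block on the aluminium scale bar left of the slide), where the pointer's tip must come; 38 to 58 mm towards the operator (press -x) from the pointer of the shut slide. The clip holds by friction.
- index_clip (a joint): Setting of the index clip in m: the slide travel at which pointer and line agree.
- cam_arm: Bystander: loose zinc cam arm, 54 x 24 x 6 mm, flat on the bench; origin under its middle.
- key_head: Bystander: loose red nylon key head, 41 x 30 x 9 mm, flat on the bench; origin under the middle of its round part.
- spring_plate: Bystander: loose brass spring plate, 55 x 18 mm with an 11 mm upturned end, flat on the bench right of the catch tray; origin under its middle. (Farther from the robot, at least 70 mm right of the tray, stands a fixed upright plywood test panel 180 x 200 mm with a chrome-faced cam lock.)
There are look-alikes about, which are no part of the job. Leave any turquoise look-alike of the part that bears chamber_a_mid alone.

How it is judged:
By the outcome, as a careful person would: the job done as asked, in the order asked, and still so for the second after the job is handed in, while the arm keeps its last pose, push and grip.
It also fails if it takes over 72 s, if anything falls off the work surface, if the arm or the gripper's body presses on something with over 40 N, if the wrist force passes 120 N, or if a joint passes its speed limit or range.

## Working session

There is one attempt and no reset: what is moved stays moved. The work goes in short steps, Python scripts to look and compute and a shell command to move; the robot and the scene stay as the last step left them, time stands still between calls to the robot, and variables do not carry over. Pictures are saved under pics/ and viewed, and the job is handed in when it is done.

```bash
ls; mkdir -p pics; python3 - <<'E'
from cell import *
import cv2
s=state(); print({k:(v if not hasattr(v,'round') else v) for k,v in s.items()})
for n in("scene","top"):
    c=capture(n); cv2.imwrite(f"pics/{n}0.png",c["img"]); print(n,c["intrinsics"],c["R"],c["t"])
E
```

```text
pics
{'clock': 0.0, 'joint_pos': array([ 7.21344198e+01,  1.80037449e+01, -2.75389668e+00,  6.93416955e+01,
       -6.48680704e-04,  8.99998773e+01]), 'joint_vel': array([ 0.05257941, -0.12956498,  0.01209693,  0.00117225,  0.09645428,
        0.10979618]), 'joint_efforts': array([ 2.78350153e-04, -5.39599371e+01,  3.39745653e+01,  1.91057817e-02,
       -2.38866260e-04, -1.59515758e-05]), 'position': array([0.18387887, 0.5704582 , 0.20264184]), 'ee_rot': array([-1.79900663e+02,  6.48467078e-04,  1.62134544e+02]), 'ft_force': array([-0.63055311,  0.05547668, -0.41094101]), 'ft_torque': array([-0.03303577, -0.02805364,  0.01992693]), 'grip_width': 0.0855558688095794}
scene [[405.61322856   0.         279.85361653]
 [  0.         405.61322856 201.03967816]
 [  0.           0.           1.        ]] [[-0.37518834  0.92692315 -0.00686906]
 [ 0.76070865  0.30365877 -0.57368432]
 [-0.52967543 -0.22046502 -0.81904769]] [ 0.2535359  -0.36995239  1.43552712]
top [[521.27420099   0.         277.18816455]
 [  0.         521.27420099 209.87485668]
 [  0.           0.           1.        ]] [[ 0.01632348 -0.99974503  0.01560206]
 [-0.98053877 -0.01905928 -0.19539822]
 [ 0.19564577 -0.01210885 -0.98059987]] [-0.04541282  0.55991754  1.18313234]
```

View pics/scene0.png

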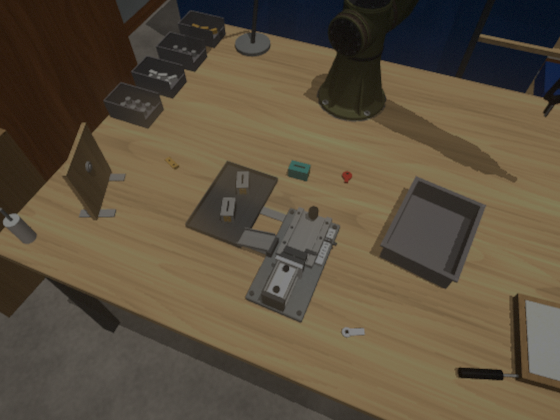

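View pics/top0.png

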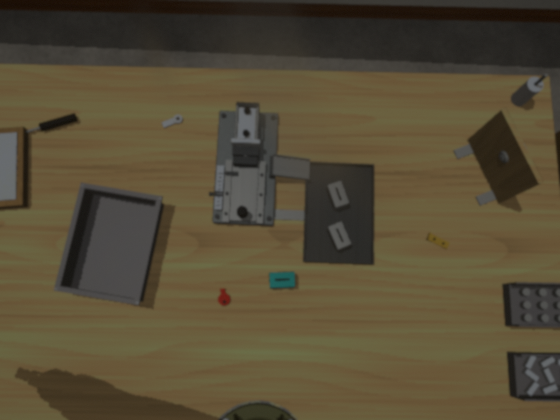

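The scene view shows the robot at the top, the press in the middle with its tray at about (232,203), and the tote at (432,232). The top view shows the chambers at (338,194) and (340,236), the knob at (242,212), the tote at (110,245) and the turquoise look-alike at (283,280).

```bash
cat > h.py <<'E'
import numpy as np, cv2
from scipy.spatial.transform import Rotation as Ro
from cell import *
def cam(c,s=None):
    K=np.array(c["intrinsics"])
    if "R" in c: return K,np.array(c["R"]),np.array(c["t"])
    T=np.eye(4);T[:3,:3]=Ro.from_euler('xyz',s["ee_rot"],degrees=True).as_matrix();T[:3,3]=s["position"]
    M=np.linalg.inv(T@np.array(c["hand_eye"]));return K,M[:3,:3],M[:3,3]
def px2w(C,uv,z):
    K,R,t=C;uv=np.atleast_2d(uv).astype(float)
    d=np.c_[uv,np.ones(len(uv))]@np.linalg.inv(K).T@R
    o=-R.T@t
    return o+d*((z-o[2])/d[:,2])[:,None]
def w2px(C,X):
    K,R,t=C;p=(np.atleast_2d(X)@R.T+t)@K.T
    return p[:,:2]/p[:,2:]
def tri(obs):
    A=np.zeros((3,3));b=np.zeros(3)
    for C,uv in obs:
        K,R,t=C;d=R.T@np.linalg.inv(K)@np.array([*uv,1.]);d/=np.linalg.norm(d);P=np.eye(3)-np.outer(d,d);A+=P;b+=P@(-R.T@t)
    return np.linalg.solve(A,b)
def crop(img,x0,y0,x1,y1,f,name):
    cv2.imwrite("pics/"+name,cv2.resize(img[y0:y1,x0:x1],None,fx=f,fy=f,interpolation=cv2.INTER_CUBIC))
E
python3 - <<'E'
from h import *
for n in("top","scene"):
    c=capture(n);C=cam(c)
    for l,z in(("press",0.02),("chamber_a_mid",.04),("tote",.07),("knob",.06),("pointer",.039),("index_clip",.04)):
        try:
            for r in regions_of(c,l)[:4]:
                m=r["pixels"];cnt=cv2.findNonZero(m.astype(np.uint8));rr=cv2.minAreaRect(cnt)
                ce=np.argwhere(m).mean(0)[::-1]
                print(n,l,round(r["score"],2),np.round(r["rect"]),ce.round(1),px2w(C,ce,z).round(4)[0,:2],m.sum())
        except Exception as e: print(l,e)
    if n=="top":
        crop(c["img"],200,90,390,280,4,"topz.png")
    else: crop(c["img"],180,150,360,320,4,"scz.png")
E
```

```text
top press 0.63 [207. 104. 374. 262.] [289.1 187.1] [ 0.6257 -0.0643] 14269
top chamber_a_mid 0.97 [326. 221. 353. 250.] [338.4 235.7] [ 0.5037 -0.1828] 473
top chamber_a_mid 0.67 [268. 270. 296. 290.] [281.7 279.2] [ 0.3983 -0.0489] 422
top chamber_a_mid 0.27 [206. 187. 225. 195.] [215.9 193.2] [0.602  0.1131] 58
top tote 0.67 [ 53. 182. 164. 303.] [110.3 243.5] [0.4712 0.3484] 9816
top tote 0.52 [208. 102. 374. 264.] [288.9 186.9] [ 0.6139 -0.0621] 14061
top knob 0.71 [225. 156. 258. 220.] [244.2 188.1] [0.6112 0.0442] 1791
top knob 0.57 [212. 102. 373. 264.] [288.9 186.7] [ 0.6169 -0.0624] 13926
top pointer 0.61 [228. 154. 262. 220.] [243.9 188. ] [0.6165 0.046 ] 1750
scene press 0.85 [182. 162. 340. 321.] [268.9 240.4] [ 0.6552 -0.0396] 11154
scene chamber_a_mid 0.9 [287. 163. 312. 183.] [298.4 170.6] [ 0.4172 -0.0457] 340
scene chamber_a_mid 0.61 [236. 173. 250. 199.] [242. 183.] [ 0.5202 -0.1802] 319
scene tote 0.89 [380. 175. 484. 288.] [431.9 232.3] [0.5044 0.3493] 7152
scene knob 0.6 [285. 210. 322. 260.] [304.9 235.1] [0.6267 0.0502] 1195
scene knob 0.44 [327. 236. 334. 243.] [327.8 240.2] [0.6192 0.1093] 16
scene pointer 0.39 [343. 170. 351. 186.] [346.1 176.9] [0.3871 0.0911] 76
scene index_clip 0.57 [327. 236. 340. 244.] [329.2 241.2] [0.6092 0.1119] 48
```

View pics/topz.png

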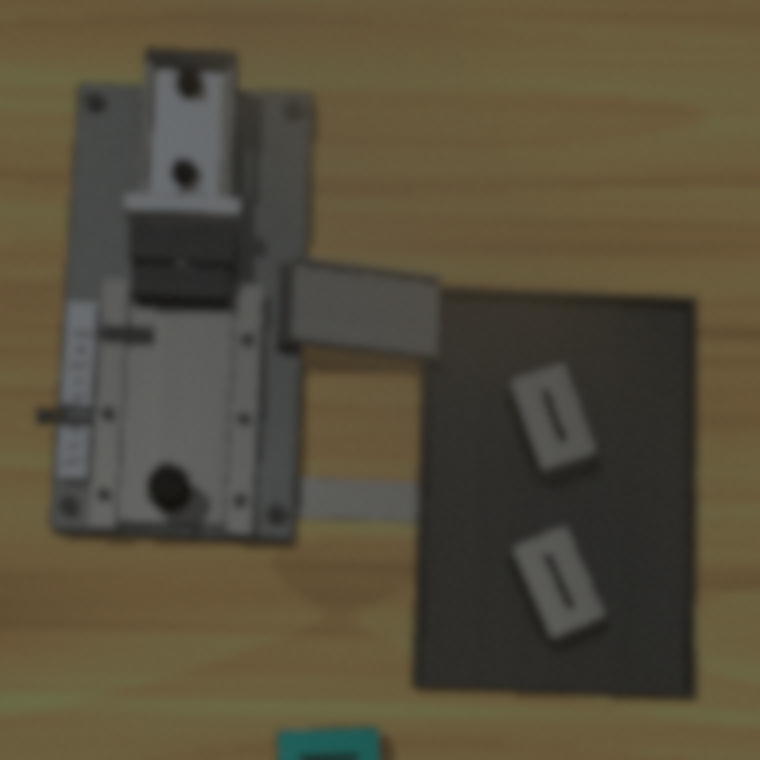

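View pics/scz.png

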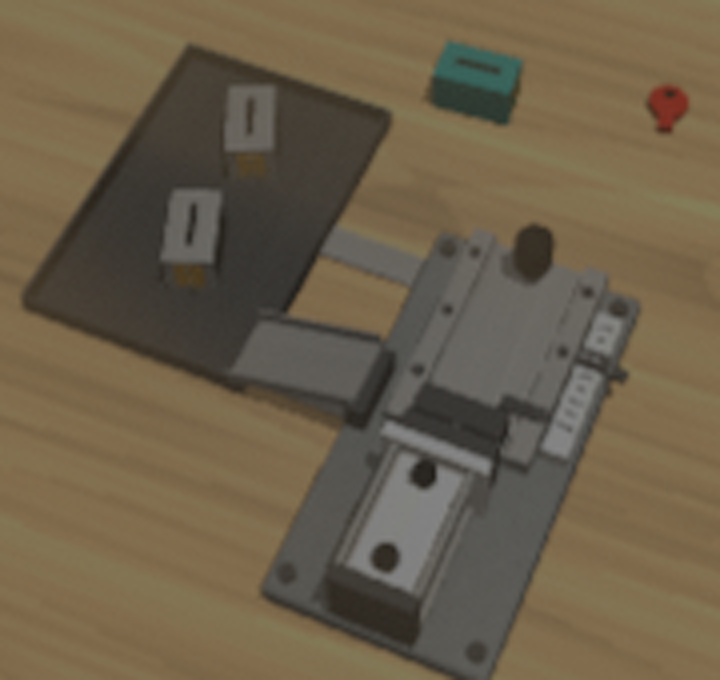

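```bash
python3 - <<'E'
from h import *
c=capture("top");C=cam(c);c2=capture("scene");C2=cam(c2)
T=lambda L:np.array(L)/4+[200,90]
S=lambda L:np.array(L)/4+[180,150]
def rep(n,L,z,f=T,C=C):
    w=px2w(C,f(L),z)[:,:2]; print(n,(w*1000).round(0).tolist(),'mean',(w.mean(0)*1000).round(1)); return w
for n,L in(("near",[(513,545),(568,527),(606,609),(555,642)]),("far",[(511,378),(564,363),(597,455),(546,474)])):
    w=rep(n,L,.043); e=np.r_[[w[3]-w[0]],[w[2]-w[1]]]; print(np.degrees(np.arctan2(e[:,1],e[:,0])),np.linalg.norm(e,axis=1),np.linalg.norm(w[1]-w[0]))
for n,L in(("near",[(228,88),(276,86),(272,150),(225,150)]),("far",[(168,190),(222,190),(215,247),(162,246)])):
    w=rep("sc"+n,L,.043,S,C2); e=np.r_[[w[3]-w[0]],[w[2]-w[1]]]; print(np.degrees(np.arctan2(e[:,1],e[:,0])),np.linalg.norm(e,axis=1),np.linalg.norm(w[1]-w[0]))
w=rep("base FL,FR,BR,BL",[(52,533),(293,542),(312,95),(78,85)],.02)
print(np.degrees(np.arctan2(*(w[3]-w[0])[::-1])),np.degrees(np.arctan2(*(w[2]-w[1])[::-1])),np.linalg.norm(w[3]-w[0]),np.linalg.norm(w[1]-w[0]))
rep("knobtop",[(168,484)],.081);rep("knobtop sc",[(535,235)],.081,S,C2)
rep("tray",[(415,688),(694,697),(695,297),(440,290)],.021)
# tote rim outer corners in top px
w=px2w(C,[(82,185),(162,195),(140,304),(56,293)],.07);print((w*1000).round(0))
rep("pointer tip",[(152,334),(103,334)],.039);rep("clip",[(40,415),(90,415)],.039)
crop(c["img"],40,170,180,310,5,"tote.png")
w0=capture("wrist");print(w0["hand_eye"],w0["intrinsics"])
E
```

```text
near [[526.0, -158.0], [537.0, -191.0], [488.0, -213.0], [468.0, -183.0]] mean [ 504.7 -186.5]
[-156.80651538 -155.61985278] [0.06282418 0.05384802] 0.034971095794371
far [[628.0, -157.0], [638.0, -190.0], [582.0, -209.0], [569.0, -178.0]] mean [ 604.4 -183.6]
[-160.48527376 -161.05812599] [0.0626587  0.06006957] 0.03383446010374018
scnear [[491.0, -210.0], [476.0, -178.0], [530.0, -156.0], [543.0, -187.0]] mean [ 510.1 -182.8]
[23.35328083 21.75319145] [0.05670734 0.05855139] 0.035087640422788134
scfar [[589.0, -209.0], [575.0, -174.0], [620.0, -158.0], [633.0, -192.0]] mean [ 604.4 -183.3]
[21.7271299  19.90145526] [0.04695182 0.04778212] 0.03778966914576316
base FL,FR,BR,BL [[532.0, 120.0], [529.0, -27.0], [817.0, -34.0], [820.0, 115.0]] mean [674.3  43.4]
-0.9592692646977434 -1.3811838898806539 0.2884595861204464 0.14643517307938522
knobtop [[551.0, 47.0]] mean [551.3  46.6]
knobtop sc [[555.0, 48.0]] mean [555.   47.7]
tray [[441.0, -102.0], [439.0, -269.0], [688.0, -275.0], [689.0, -116.0]] mean [ 564.5 -190.3]
[[609. 426.  70.]
 [588. 236.  70.]
 [335. 271.  70.]
 [356. 462.  70.]]
pointer tip [[653.0, 61.0], [652.0, 91.0]] mean [652.3  76.4]
clip [[601.0, 128.0], [601.0, 97.0]] mean [600.9 112.5]
[[-1.10835073e-03 -9.59106305e-01 -2.83043933e-01  7.14153018e-02]
 [ 9.99999378e-01 -1.09806870e-03 -1.94971236e-04 -1.62649014e-04]
 [-1.23803542e-04 -2.83043973e-01  9.59106925e-01 -1.72144711e-01]
 [ 0.00000000e+00  0.00000000e+00  0.00000000e+00  1.00000000e+00]] [[329.96471994   0.         273.23796035]
 [  0.         329.96471994 214.8710094 ]
 [  0.           0.           1.        ]]
```

View pics/tote.png

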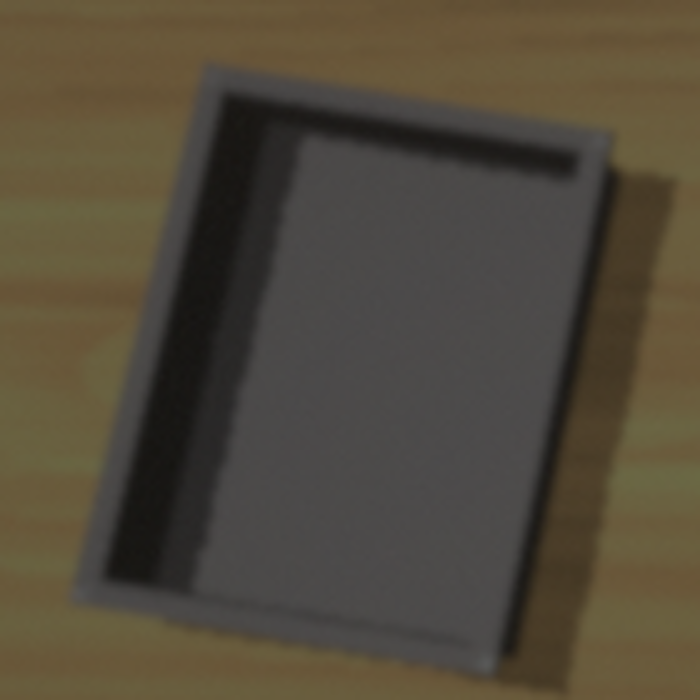

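```bash
python3 -m crank '[{"turn":-0.18,"gripper":85},{"tx":0}]' 40; python3 -c "
from cell import *
s=state();print(s['joint_pos'].round(1),s['ee_rot'].round(1),s['position'].round(4))"
```

```text
[72.1 18.  -2.7 69.3  0.  90. ] [-180.    -0.   162.1] [0.1841 0.571  0.2035]invalid input at $[0]: expected keys tx, ty, tz, turn, gripper
```

```bash
python3 -m crank '[{"tx":0,"ty":0,"tz":0,"turn":-0.18,"gripper":85},{"tx":0,"ty":0,"tz":0,"turn":0,"gripper":85}]' 40; python3 -c "
from cell import *
s=state();print(s['joint_pos'].round(1),s['ee_rot'].round(1),s['position'].round(4),s['clock'])"
```

```text
clock: 1.2
position: [0.1841, 0.5711, 0.2035]
ee_rot: [-180.0, 0.0, 172.3]
ft_force: [-0.1, -0.0, -1.0]
grip_width: 0.0852
[72.1 18.  -2.7 69.3 -0.  79.8] [-180.     0.   172.3] [0.1841 0.5711 0.2035] 1.2
```

```bash
python3 -m crank '[{"tx":-27.5,"ty":-41.2,"tz":0,"turn":0,"gripper":85},{"tx":-27.5,"ty":-41.2,"tz":0,"turn":0,"gripper":85},{"tx":-27.5,"ty":-41.2,"tz":0,"turn":0,"gripper":85},{"tx":-27.5,"ty":-41.2,"tz":0,"turn":0,"gripper":85},{"tx":-27.5,"ty":-41.2,"tz":0,"turn":0,"gripper":85},{"tx":-27.5,"ty":-41.2,"tz":0,"turn":0,"gripper":85},{"tx":-27.5,"ty":-41.2,"tz":0,"turn":0,"gripper":85},{"tx":-27.5,"ty":-41.2,"tz":0,"turn":0,"gripper":85},{"tx":-27.5,"ty":-41.2,"tz":0,"turn":0,"gripper":85},{"tx":-27.5,"ty":-41.2,"tz":0,"turn":0,"gripper":85},{"tx":-27.5,"ty":-41.2,"tz":0,"turn":0,"gripper":85},{"tx":-27.5,"ty":-41.2,"tz":0,"turn":0,"gripper":85},{"tx":-27.5,"ty":-41.2,"tz":0,"turn":0,"gripper":85},{"tx":-27.5,"ty":-41.2,"tz":0,"turn":0,"gripper":85},{"tx":-27.5,"ty":-41.2,"tz":0,"turn":0,"gripper":85},{"tx":-27.5,"ty":-41.2,"tz":0,"turn":0,"gripper":85},{"tx":-27.5,"ty":-41.2,"tz":0,"turn":-0.166,"gripper":85},{"tx":0,"ty":0,"tz":0,"turn":-0.166,"gripper":85},{"tx":0,"ty":0,"tz":0,"turn":-0.166,"gripper":85},{"tx":0,"ty":0,"tz":0,"turn":0,"gripper":85}]' 40; python3 - <<'E'
from h import *
s=state();print(s['joint_pos'].round(1))
c=capture("wrist");cv2.imwrite("pics/w1.png",c["img"])
C=cam(c,s)
print(w2px(C,[[.505,-.186,.043],[.604,-.184,.043]]))
rs=regions_of(c,"chamber_a_mid")
for r in rs:
    m=r["pixels"];ce=np.argwhere(m).mean(0)[::-1];print(r["score"],r["rect"],ce,m.sum())
E
```

```text
clock: 3.7
position: [0.5554, -0.1849, 0.2034]
ee_rot: [180.0, -0.0, -159.3]
ft_force: [-0.2, -0.1, 1.2]
grip_width: 0.0851
[-18.4  16.4  -4.8  68.8  -0.  -39.1]
[[290.72549837 142.9444604 ]
 [258.46116695 232.23081049]]
0.96 [413.6, 58.9, 504.9, 114.0] [457.61404527  88.22547882] 3446
0.73 [270.8, 112.6, 314.9, 173.6] [291.30368764 142.84685466] 2305
```

View pics/w1.png

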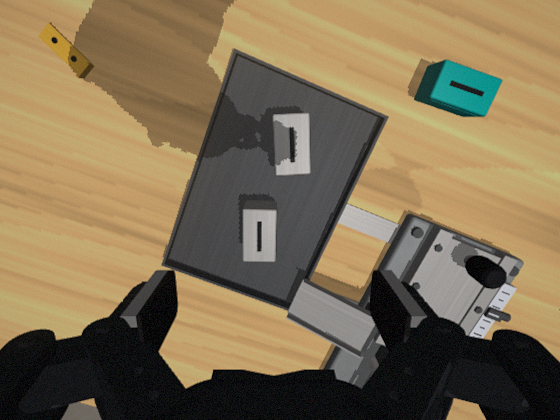

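```bash
python3 - <<'E'
from h import *
i=cv2.imread("pics/w1.png");crop(i,225,95,325,275,4,"w1a.png");crop(i,400,200,540,340,5,"w1b.png")
E
```

```text
(no output)
```

View pics/w1a.png

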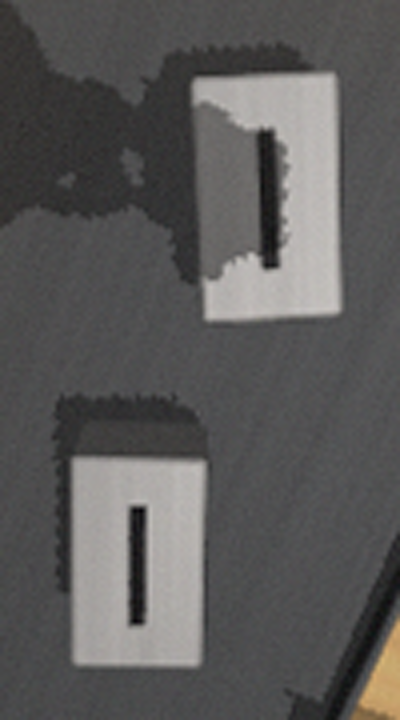

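View pics/w1b.png

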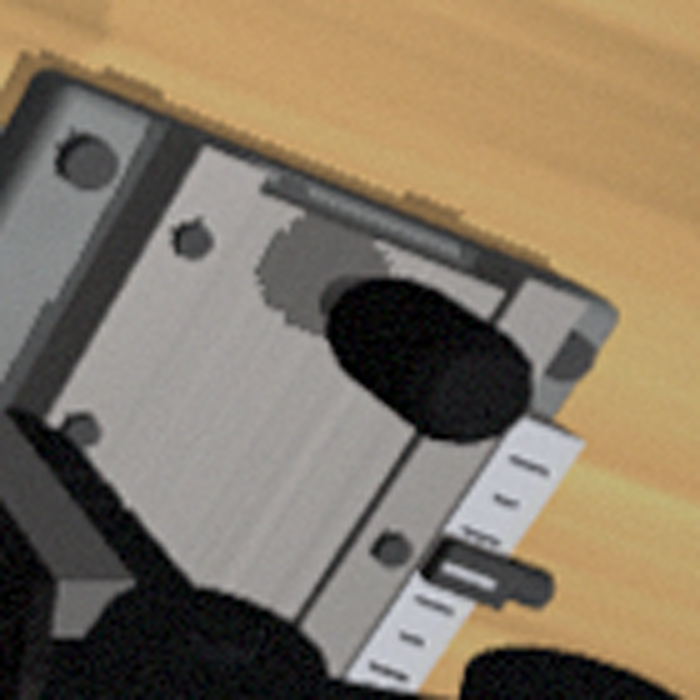

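```bash
cat > m.py <<'E'
from h import *
def rect(C,L,z,n):
    w=px2w(C,L,z)[:,:2];r=cv2.minAreaRect((w*1000).astype(np.float32))
    e=w[3]-w[0]+w[2]-w[1]
    print(n,"mean",(w.mean(0)*1000).round(1),"rect",np.round(r[0],1),np.round(r[1],1),"yaw",np.degrees(np.arctan2(e[1],e[0])).round(1),(w*1000).round(0).tolist());return w
def plan(s,target,yaw=None):
    y=np.radians(s["ee_rot"][2]);d=(np.array(target)-s["position"])*1000
    print("tx %.1f ty %.1f tz %.1f"%(d[0]*np.cos(y)+d[1]*np.sin(y),d[0]*np.sin(y)-d[1]*np.cos(y),-d[2]),end=' ')
    if yaw is not None:
        dy=(yaw-s["ee_rot"][2]+180)%360-180
        print("turn %.3f"%(-np.radians(dy)),end='')
    print()
E
python3 - <<'E'
from m import *
s=state();c=capture("wrist");C=cam(c,s);print(s["position"],s["ee_rot"])
f=lambda L:np.array(L)/4+[225,95]
a=rect(C,f([(193,77),(337,73),(341,314),(206,321)]),.043,"near")
b=rect(C,f([(72,459),(207,459),(202,665),(74,665)]),.043,"far")
g=lambda L:np.array(L)/5+[400,200]
print(px2w(C,g([(445,570),(495,585)]),.041)*1000)
print(px2w(C,g([(45,75),(615,310)]),.02)*1000)
E
```

```text
[ 0.55543616 -0.18461155  0.2035127 ] [ 1.79999614e+02  7.39131260e-04 -1.59271749e+02]
near mean [ 506.2 -183.6] rect [ 506.  -183.7] [59.3 34.7] yaw 23.6 [[486.0, -211.0], [473.0, -179.0], [526.0, -156.0], [540.0, -187.0]]
far mean [ 607.8 -181. ] rect [ 607.8 -180.9] [59.2 35.3] yaw 19.6 [[586.0, -207.0], [574.0, -174.0], [629.0, -155.0], [642.0, -188.0]]
[[604.84961153 100.92010997  41.        ]
 [604.21769368 113.90172118  41.        ]]
[[533.10997171 -30.5802414   20.        ]
 [537.33941658 121.04920371  20.        ]]
```

```bash
python3 -m crank '[{"tx":23,"ty":9.1,"tz":30,"turn":-0.049,"gripper":85},{"tx":22.9,"ty":9.1,"tz":35,"turn":0,"gripper":85},{"tx":0,"ty":0,"tz":35,"turn":0,"gripper":85},{"tx":0,"ty":0,"tz":35,"turn":0,"gripper":85},{"tx":0,"ty":0,"tz":30,"turn":0,"gripper":85},{"tx":0,"ty":0,"tz":20,"turn":0,"gripper":85},{"tx":0,"ty":0,"tz":10,"turn":0,"gripper":85},{"tx":0,"ty":0,"tz":0,"turn":0,"gripper":85}]' 40; python3 - <<'E'
from m import *
s=state();c=capture("wrist");cv2.imwrite("pics/w2.png",c["img"]);plan(s,[.506,-.184,.008],-156.5)
E
```

```text
clock: 4.85
position: [0.5058, -0.1851, 0.0083]
ee_rot: [180.0, -0.0, -156.3]
ft_force: [0.1, 0.2, -0.1]
grip_width: 0.0849
tx -0.6 ty 1.0 tz 0.3 turn 0.004
```

View pics/w2.png

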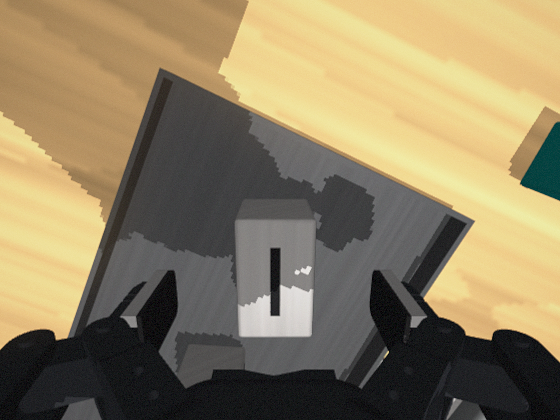

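```bash
python3 -m crank '[{"tx":0,"ty":0,"tz":0,"turn":0,"gripper":20},{"tx":0,"ty":0,"tz":0,"turn":0,"gripper":20},{"tx":0,"ty":0,"tz":0,"turn":0,"gripper":20},{"tx":0,"ty":0,"tz":0,"turn":0,"gripper":20},{"tx":0,"ty":0,"tz":0,"turn":0,"gripper":20},{"tx":0,"ty":0,"tz":0,"turn":0,"gripper":20}]' 50; python3 - <<'E'
from m import *
s=state();c=capture("wrist");cv2.imwrite("pics/w3.png",c["img"])
E
```

```text
clock: 5.65
position: [0.5065, -0.1853, 0.0093]
ee_rot: [-180.0, 0.0, -156.2]
ft_force: [-1.2, 0.6, 5.7]
grip_width: 0.0342
```

View pics/w3.png

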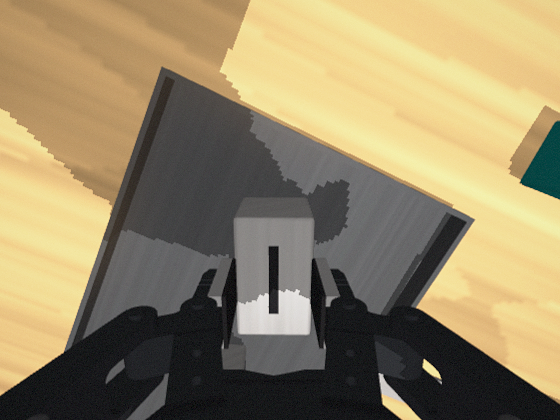

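```bash
python3 -m crank '[{"tx":0,"ty":0,"tz":-10,"turn":0,"gripper":20},{"tx":0,"ty":0,"tz":-25,"turn":0,"gripper":20},{"tx":0,"ty":0,"tz":-40,"turn":0,"gripper":20},{"tx":0,"ty":0,"tz":-40,"turn":0,"gripper":20},{"tx":0,"ty":0,"tz":-35,"turn":0,"gripper":20},{"tx":0,"ty":0,"tz":0,"turn":0,"gripper":20}]' 50; python3 - <<'E'
from m import *
s=state();c=capture("wrist");cv2.imwrite("pics/w4.png",c["img"])
E
```

```text
clock: 6.45
position: [0.5082, -0.1862, 0.1617]
ee_rot: [-179.8, 0.2, -156.2]
ft_force: [-0.3, 0.0, -3.3]
grip_width: 0.0343
```

View pics/w4.png

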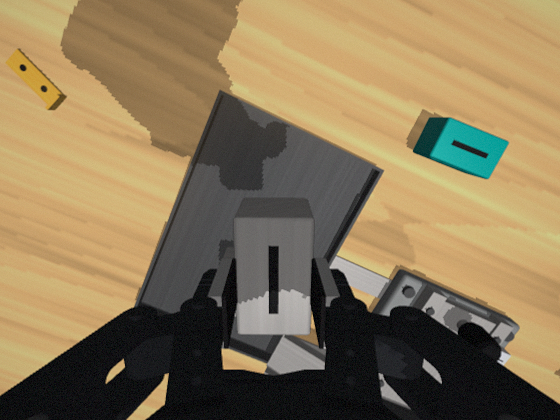

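```bash
python3 -m crank '[{"tx":-5,"ty":19,"tz":0,"turn":0,"gripper":20},{"tx":-10.2,"ty":37.8,"tz":0,"turn":0,"gripper":20},{"tx":-10.2,"ty":37.8,"tz":0,"turn":0,"gripper":20},{"tx":-10.2,"ty":37.8,"tz":0,"turn":0,"gripper":20},{"tx":-10.2,"ty":37.8,"tz":0,"turn":0,"gripper":20},{"tx":-10.2,"ty":37.8,"tz":0,"turn":0,"gripper":20},{"tx":-10.2,"ty":37.8,"tz":0,"turn":0,"gripper":20},{"tx":-10.2,"ty":37.8,"tz":0,"turn":0,"gripper":20},{"tx":-10.2,"ty":37.8,"tz":0,"turn":0,"gripper":20},{"tx":-10.2,"ty":37.8,"tz":0,"turn":0,"gripper":20},{"tx":-10.2,"ty":37.8,"tz":0,"turn":0,"gripper":20},{"tx":-10.2,"ty":37.8,"tz":0,"turn":0,"gripper":20},{"tx":-10.2,"ty":37.8,"tz":0,"turn":0,"gripper":20},{"tx":-10.2,"ty":37.8,"tz":0,"turn":0,"gripper":20},{"tx":-5,"ty":19,"tz":0,"turn":0.139,"gripper":20},{"tx":0,"ty":0,"tz":0,"turn":0.139,"gripper":20},{"tx":0,"ty":0,"tz":0,"turn":0.139,"gripper":20},{"tx":0,"ty":0,"tz":0,"turn":0.139,"gripper":20},{"tx":0,"ty":0,"tz":0,"turn":0,"gripper":20}]' 50; python3 - <<'E'
from m import *
s=state();c=capture("wrist");cv2.imwrite("pics/w5.png",c["img"]);plan(s,[.4245,.3557,.0113],172)
print(s['joint_pos'].round(1))
E
```

```text
clock: 8.88
position: [0.4212, 0.3562, 0.1568]
ee_rot: [-179.9, -0.1, 172.1]
ft_force: [-0.3, 0.8, -2.1]
grip_width: 0.0339
tx -3.4 ty -0.0 tz 145.5 turn 0.001
[ 40.2  14.3 -13.8  62.1   0.   48.2]
```

View pics/w5.png

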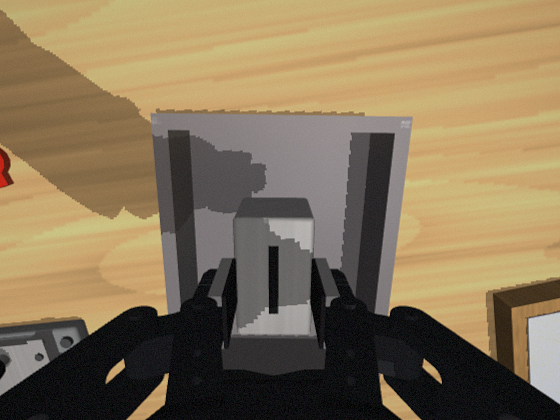

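```bash
python3 - <<'E'
from m import *
s=state();c=capture("wrist");C=cam(c,s)
w=px2w(C,[(152,113),(412,117)],.07);print(w*1000)
e=(w[1]-w[0])[:2];print(np.degrees(np.arctan2(e[1],e[0])),np.linalg.norm(e))
u=np.array([e[1],-e[0]])/np.linalg.norm(e);print("centre",w[:,:2].mean(0)+u*.128,u)
E
```

```text
[[334.71969908 275.89539741  70.        ]
 [364.62409241 469.2856417   70.        ]]
81.20983718351478 0.19568867960805222
centre [0.47616849 0.35303005] [ 0.98825463 -0.15281616]
```

```bash
python3 -m crank '[{"tx":-3.4,"ty":5,"tz":20,"turn":0,"gripper":20},{"tx":0,"ty":0,"tz":40,"turn":0,"gripper":20},{"tx":0,"ty":0,"tz":40,"turn":0,"gripper":20},{"tx":0,"ty":0,"tz":25,"turn":0,"gripper":20},{"tx":0,"ty":0,"tz":12,"turn":0,"gripper":20},{"tx":0,"ty":0,"tz":5,"turn":0,"gripper":20},{"tx":0,"ty":0,"tz":1.5,"turn":0,"gripper":20},{"tx":0,"ty":0,"tz":0,"turn":0,"gripper":20},{"tx":0,"ty":0,"tz":0,"turn":0,"gripper":20}]' 50
```

```text
clock: 10.1
position: [0.4276, 0.3615, 0.0158]
ee_rot: [179.9, 0.1, 171.9]
ft_force: [-0.1, 0.2, -1.5]
grip_width: 0.0341
```

```bash
python3 -m crank '[{"tx":0,"ty":0,"tz":3,"turn":0,"gripper":20},{"tx":0,"ty":0,"tz":1.2,"turn":0,"gripper":20},{"tx":0,"ty":0,"tz":0,"turn":0,"gripper":20},{"tx":0,"ty":0,"tz":0,"turn":0,"gripper":20}]' 50;
```

```text
clock: 10.6
position: [0.4271, 0.361, 0.0108]
ee_rot: [-180.0, -0.0, 171.9]
ft_force: [0.2, -0.2, -2.5]
grip_width: 0.0338
```

```bash
python3 -m crank '[{"tx":0,"ty":0,"tz":1,"turn":0,"gripper":20},{"tx":0,"ty":0,"tz":0,"turn":0,"gripper":20}]' 50; python3 -c "
from cell import *
for i in range(4):
  s=state();print(s['ft_force'].round(1),s['position'].round(4));capture('wrist')"
```

```text
clock: 10.85
position: [0.4272, 0.3612, 0.0104]
ee_rot: [180.0, 0.0, 171.9]
ft_force: [-1.7, -2.2, 4.1]
grip_width: 0.0339
[-1.7 -2.2  4.1] [0.4272 0.3612 0.0104]
[-1.6 -1.1  4.8] [0.4273 0.3612 0.0104]
[-1.9 -1.3  5.2] [0.4273 0.3613 0.0103]
[-2.3 -1.1  5.4] [0.4273 0.3612 0.0103]
```

```bash
python3 -m crank '[{"tx":0,"ty":0,"tz":0,"turn":0,"gripper":65},{"tx":0,"ty":0,"tz":0,"turn":0,"gripper":65},{"tx":0,"ty":0,"tz":0,"turn":0,"gripper":65},{"tx":0,"ty":0,"tz":0,"turn":0,"gripper":65},{"tx":0,"ty":0,"tz":-20,"turn":0,"gripper":65},{"tx":0,"ty":0,"tz":-40,"turn":0,"gripper":65},{"tx":0,"ty":0,"tz":-50,"turn":0,"gripper":65},{"tx":0,"ty":0,"tz":-50,"turn":0,"gripper":65},{"tx":0,"ty":0,"tz":-20,"turn":0,"gripper":85}]' 50; python3 - <<'E'
from m import *
s=state();c=capture("wrist");cv2.imwrite("pics/w6.png",c["img"]);plan(s,[.6075,-.1815,.19],-160.2)
E
```

```text
clock: 12.18
position: [0.4284, 0.3622, 0.1933]
ee_rot: [179.8, 0.2, 171.9]
ft_force: [-0.1, -0.3, -0.8]
grip_width: 0.0807
tx -253.6 ty -513.2 tz 3.3 turn -0.486
```

View pics/w6.png

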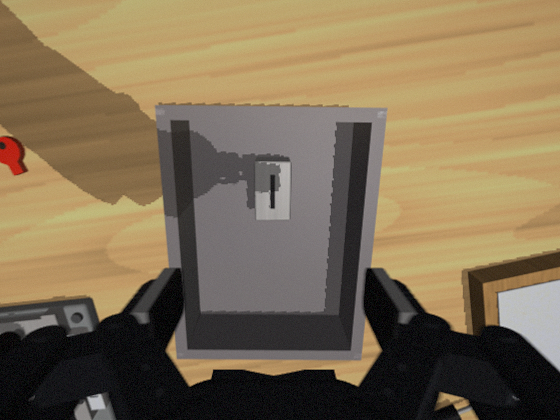

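```bash
python3 -m crank '[{"tx":-19.5,"ty":-39.5,"tz":0,"turn":0,"gripper":85},{"tx":-19.5,"ty":-39.5,"tz":0,"turn":0,"gripper":85},{"tx":-19.5,"ty":-39.5,"tz":0,"turn":0,"gripper":85},{"tx":-19.5,"ty":-39.5,"tz":0,"turn":0,"gripper":85},{"tx":-19.5,"ty":-39.5,"tz":0,"turn":0,"gripper":85},{"tx":-19.5,"ty":-39.5,"tz":0,"turn":0,"gripper":85},{"tx":-19.5,"ty":-39.5,"tz":0,"turn":0,"gripper":85},{"tx":-19.5,"ty":-39.5,"tz":0,"turn":0,"gripper":85},{"tx":-19.5,"ty":-39.5,"tz":0,"turn":0,"gripper":85},{"tx":-19.5,"ty":-39.5,"tz":0,"turn":0,"gripper":85},{"tx":-19.5,"ty":-39.5,"tz":0,"turn":0,"gripper":85},{"tx":-19.5,"ty":-39.5,"tz":0,"turn":0,"gripper":85},{"tx":-19.6,"ty":-39.2,"tz":0,"turn":-0.162,"gripper":85},{"tx":0,"ty":0,"tz":0,"turn":-0.162,"gripper":85},{"tx":0,"ty":0,"tz":0,"turn":-0.162,"gripper":85},{"tx":0,"ty":0,"tz":0,"turn":0,"gripper":85}]' 50; python3 - <<'E'
from m import *
s=state();c=capture("wrist");cv2.imwrite("pics/w7.png",c["img"]);plan(s,[.6075,-.1815,.009],-160.2)
C=cam(c,s)
crop(c["img"],220,80,340,230,5,"w7a.png")
E
```

```text
clock: 14.22
position: [0.6058, -0.1827, 0.1887]
ee_rot: [180.0, -0.1, -160.3]
ft_force: [0.3, 0.8, -0.6]
grip_width: 0.0852
tx -2.0 ty 0.5 tz 179.7 turn -0.002
```

View pics/w7.png

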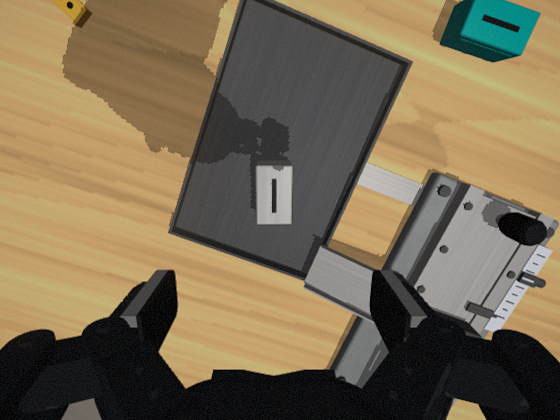

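View pics/w7a.png

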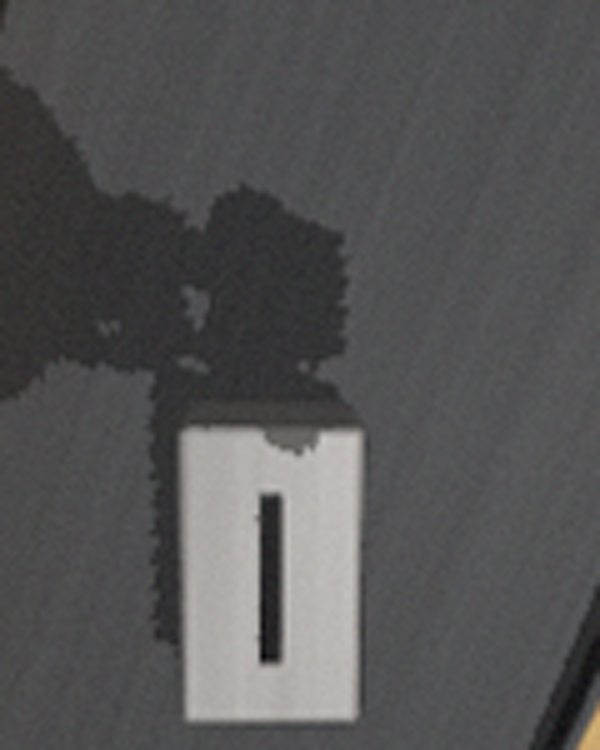

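```bash
python3 - <<'E'
from m import *
s=state();c=capture("wrist");C=cam(c,s)
f=lambda L:np.array(L)/5+[220,80]
rect(C,f([(181,428),(362,428),(357,718),(187,720)]),.043,"far")
crop(c["img"],410,170,560,340,4,"w7b.png")
E
```

```text
far mean [ 607.6 -181.2] rect [ 607.5 -181.1] [59.1 34.8] yaw 19.7 [[586.0, -208.0], [574.0, -175.0], [629.0, -155.0], [641.0, -187.0]]
```

View pics/w7b.png

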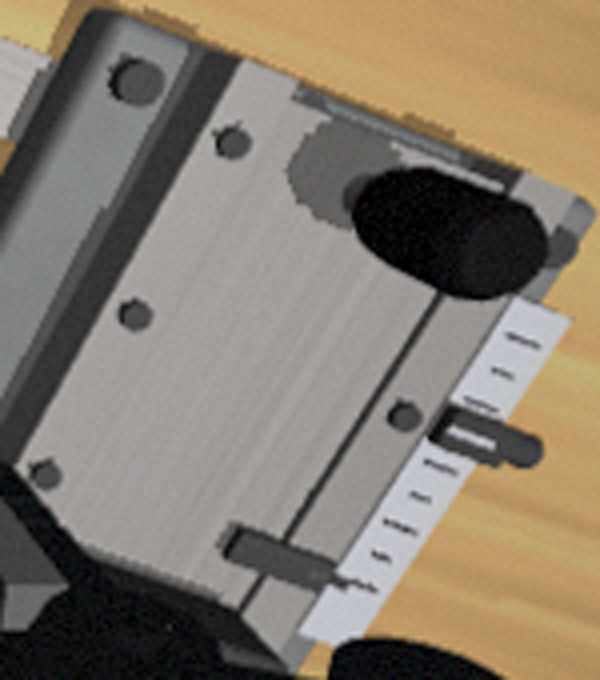

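```bash
python3 -m crank '[{"tx":-2,"ty":0.3,"tz":30,"turn":0,"gripper":85},{"tx":0,"ty":0,"tz":40,"turn":0,"gripper":85},{"tx":0,"ty":0,"tz":40,"turn":0,"gripper":85},{"tx":0,"ty":0,"tz":35,"turn":0,"gripper":85},{"tx":0,"ty":0,"tz":20,"turn":0,"gripper":85},{"tx":0,"ty":0,"tz":15,"turn":0,"gripper":85},{"tx":0,"ty":0,"tz":0,"turn":0,"gripper":85},{"tx":0,"ty":0,"tz":0,"turn":0,"gripper":20},{"tx":0,"ty":0,"tz":0,"turn":0,"gripper":20},{"tx":0,"ty":0,"tz":0,"turn":0,"gripper":20},{"tx":0,"ty":0,"tz":0,"turn":0,"gripper":20},{"tx":0,"ty":0,"tz":0,"turn":0,"gripper":20},{"tx":0,"ty":0,"tz":0,"turn":0,"gripper":20}]' 50; python3 - <<'E'
from m import *
s=state();c=capture("wrist");cv2.imwrite("pics/w8.png",c["img"])
E
```

```text
clock: 15.95
position: [0.6087, -0.1818, 0.0111]
ee_rot: [-180.0, 0.1, -160.2]
ft_force: [-2.2, 1.1, 6.9]
grip_width: 0.0335
```

View pics/w8.png

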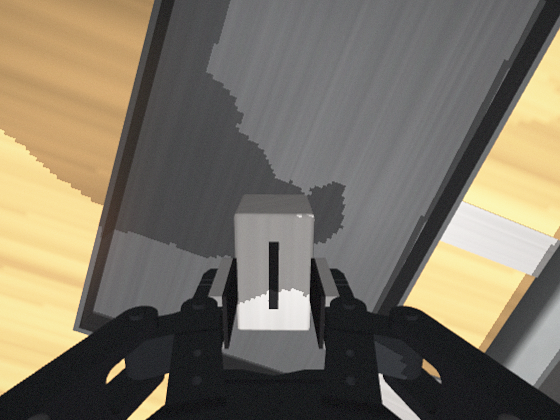

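```bash
python3 -m crank '[{"tx":0,"ty":0,"tz":-10,"turn":0,"gripper":20},{"tx":0,"ty":0,"tz":-25,"turn":0,"gripper":20},{"tx":0,"ty":0,"tz":-45,"turn":0,"gripper":20},{"tx":0,"ty":0,"tz":-45,"turn":0,"gripper":20},{"tx":0,"ty":0,"tz":-40,"turn":0,"gripper":20},{"tx":0,"ty":0,"tz":0,"turn":0,"gripper":20}]' 50
```

```text
clock: 16.75
position: [0.6104, -0.1825, 0.1792]
ee_rot: [-179.8, 0.3, -160.2]
ft_force: [0.3, 0.1, -1.9]
grip_width: 0.034
```

```bash
python3 -m crank '[{"tx":-3.9,"ty":20.1,"tz":0,"turn":0,"gripper":20},{"tx":-7.8,"ty":40.3,"tz":0,"turn":0,"gripper":20},{"tx":-7.8,"ty":40.3,"tz":0,"turn":0,"gripper":20},{"tx":-7.8,"ty":40.3,"tz":0,"turn":0,"gripper":20},{"tx":-7.8,"ty":40.3,"tz":0,"turn":0,"gripper":20},{"tx":-7.8,"ty":40.3,"tz":0,"turn":0,"gripper":20},{"tx":-7.8,"ty":40.3,"tz":0,"turn":0,"gripper":20},{"tx":-7.8,"ty":40.3,"tz":0,"turn":0,"gripper":20},{"tx":-7.8,"ty":40.3,"tz":0,"turn":0,"gripper":20},{"tx":-7.8,"ty":40.3,"tz":0,"turn":0,"gripper":20},{"tx":-7.8,"ty":40.3,"tz":0,"turn":0,"gripper":20},{"tx":-7.8,"ty":40.3,"tz":0,"turn":0,"gripper":20},{"tx":-7.8,"ty":40.3,"tz":0,"turn":0,"gripper":20},{"tx":-3.9,"ty":20.1,"tz":0,"turn":0.124,"gripper":20},{"tx":0,"ty":0,"tz":0,"turn":0.124,"gripper":20},{"tx":0,"ty":0,"tz":0,"turn":0.124,"gripper":20},{"tx":0,"ty":0,"tz":0,"turn":0.124,"gripper":20},{"tx":0,"ty":0,"tz":0,"turn":0,"gripper":20}]' 50; python3 - <<'E'
from m import *
s=state();c=capture("wrist");cv2.imwrite("pics/w9.png",c["img"]);plan(s,[.527,.345,.0121],171.4)
E
```

```text
clock: 19.0
position: [0.5243, 0.3454, 0.173]
ee_rot: [-179.9, -0.2, 171.5]
ft_force: [0.9, -0.2, -1.9]
grip_width: 0.0339
tx -2.7 ty -0.0 tz 160.9 turn 0.001
```

View pics/w9.png

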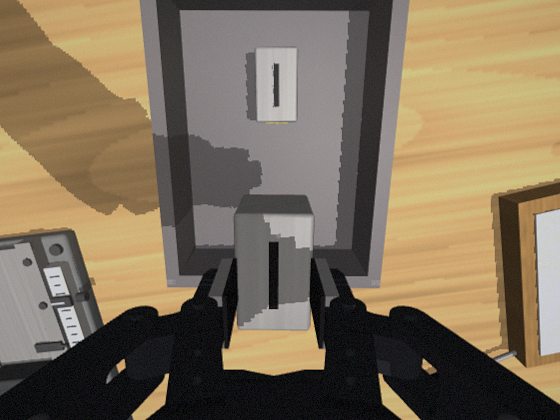

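```bash
python3 -m crank '[{"tx":0,"ty":0,"tz":20,"turn":0,"gripper":20},{"tx":0,"ty":0,"tz":40,"turn":0,"gripper":20},{"tx":0,"ty":0,"tz":40,"turn":0,"gripper":20},{"tx":0,"ty":0,"tz":35,"turn":0,"gripper":20},{"tx":0,"ty":0,"tz":15,"turn":0,"gripper":20},{"tx":0,"ty":0,"tz":6,"turn":0,"gripper":20},{"tx":0,"ty":0,"tz":2,"turn":0,"gripper":20},{"tx":0,"ty":0,"tz":0,"turn":0,"gripper":20},{"tx":0,"ty":0,"tz":0,"turn":0,"gripper":20}]' 50
```

```text
clock: 20.18
position: [0.5269, 0.346, 0.0179]
ee_rot: [179.9, 0.1, 171.4]
ft_force: [-0.1, 0.3, -1.5]
grip_width: 0.0336
```

```bash
python3 -m crank '[{"tx":0,"ty":0,"tz":3.5,"turn":0,"gripper":20},{"tx":0,"ty":0,"tz":1,"turn":0,"gripper":20},{"tx":0,"ty":0,"tz":0,"turn":0,"gripper":20},{"tx":0,"ty":0,"tz":0,"turn":0,"gripper":20}]' 50
```

```text
clock: 20.68
position: [0.5261, 0.3455, 0.0122]
ee_rot: [-180.0, -0.0, 171.4]
ft_force: [0.1, -0.5, -2.3]
grip_width: 0.034
```

```bash
python3 -m crank '[{"tx":0,"ty":0,"tz":1,"turn":0,"gripper":20},{"tx":0,"ty":0,"tz":0,"turn":0,"gripper":20}]' 50; python3 -c "
from cell import *
for i in range(3):
  s=state();print(s['ft_force'].round(1),s['position'].round(4));capture('wrist')"
```

```text
clock: 20.92
position: [0.5262, 0.3457, 0.012]
ee_rot: [180.0, 0.0, 171.4]
ft_force: [-2.7, -1.1, 4.3]
grip_width: 0.0339
[-2.7 -1.1  4.3] [0.5262 0.3457 0.012 ]
[-2.2 -1.2  6.3] [0.5262 0.3457 0.012 ]
[-1.6 -0.5  5.5] [0.5262 0.3457 0.012 ]
```

```bash
python3 -m crank '[{"tx":0,"ty":0,"tz":0,"turn":0,"gripper":65},{"tx":0,"ty":0,"tz":0,"turn":0,"gripper":65},{"tx":0,"ty":0,"tz":0,"turn":0,"gripper":65},{"tx":0,"ty":0,"tz":0,"turn":0,"gripper":65},{"tx":0,"ty":0,"tz":-20,"turn":0,"gripper":65},{"tx":0,"ty":0,"tz":-40,"turn":0,"gripper":65},{"tx":0,"ty":0,"tz":-50,"turn":0,"gripper":65},{"tx":0,"ty":0,"tz":-50,"turn":0,"gripper":65},{"tx":0,"ty":0,"tz":0,"turn":0,"gripper":65}]' 50; python3 - <<'E'
from m import *
s=state();c=capture("wrist");cv2.imwrite("pics/w10.png",c["img"]);plan(s,[.553,.047,.18],90)
E
```

```text
clock: 22.2
position: [0.5289, 0.3473, 0.1764]
ee_rot: [179.7, 0.4, 171.4]
ft_force: [0.3, 0.2, -0.8]
grip_width: 0.065
tx -69.0 ty -293.3 tz -3.6 turn 1.420
```

View pics/w10.png

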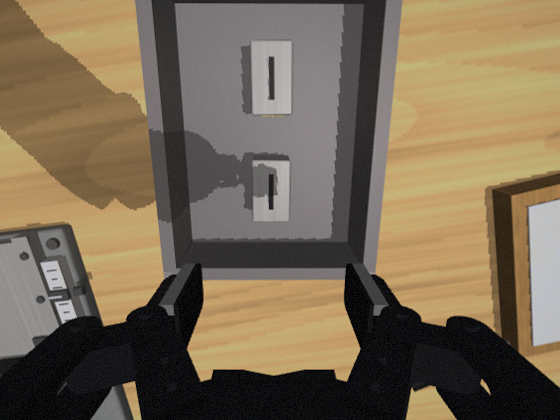

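Both chambers stand upright in the tote, at (270,78) and (271,190). Next I go to the knob.

```bash
python3 -m crank '[{"tx":-8.6,"ty":-36.7,"tz":0,"turn":0,"gripper":65},{"tx":-8.6,"ty":-36.7,"tz":0,"turn":0,"gripper":65},{"tx":-8.6,"ty":-36.7,"tz":0,"turn":0,"gripper":65},{"tx":-8.6,"ty":-36.7,"tz":0,"turn":0,"gripper":65},{"tx":-8.6,"ty":-36.7,"tz":0,"turn":0,"gripper":65},{"tx":-8.6,"ty":-36.7,"tz":0,"turn":0,"gripper":65},{"tx":-8.6,"ty":-36.7,"tz":0,"turn":0,"gripper":65},{"tx":-8.6,"ty":-36.7,"tz":0,"turn":0,"gripper":65},{"tx":0,"ty":0,"tz":0,"turn":0.178,"gripper":65},{"tx":0,"ty":0,"tz":0,"turn":0.178,"gripper":65},{"tx":0,"ty":0,"tz":0,"turn":0.178,"gripper":65},{"tx":0,"ty":0,"tz":0,"turn":0.178,"gripper":65},{"tx":0,"ty":0,"tz":0,"turn":0.178,"gripper":65},{"tx":0,"ty":0,"tz":0,"turn":0.178,"gripper":65},{"tx":0,"ty":0,"tz":0,"turn":0.178,"gripper":65},{"tx":0,"ty":0,"tz":0,"turn":0.178,"gripper":65},{"tx":0,"ty":0,"tz":0,"turn":0,"gripper":65}]' 50; python3 - <<'E'
from m import *
s=state();c=capture("wrist");cv2.imwrite("pics/w11.png",c["img"]);C=cam(c,s)
print(w2px(C,[[.553,.047,.081],[.652,.1,.039],[.604,.108,.041]]).round(0))
crop(c["img"],150,100,470,300,2.5,"w11a.png")
E
```

```text
clock: 24.38
position: [0.549, 0.0449, 0.1697]
ee_rot: [-179.8, 0.0, 89.9]
ft_force: [-0.4, -0.3, -0.5]
grip_width: 0.0649
[[278. 206.]
 [388. 136.]
 [335. 127.]]
```

View pics/w11.png

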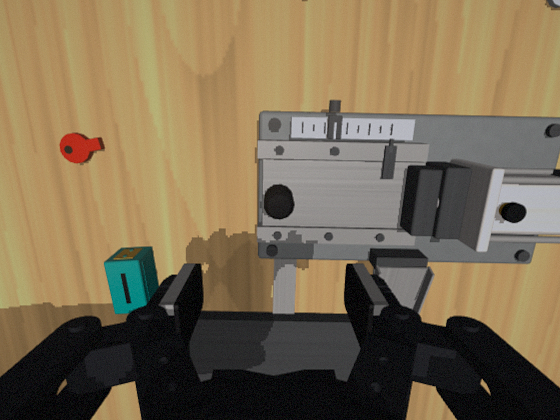

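View pics/w11a.png

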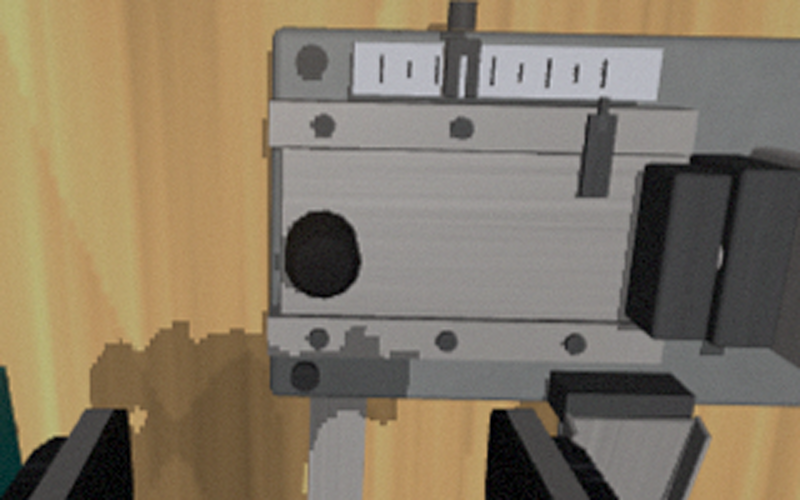

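```bash
python3 - <<'E'
from m import *
s=state();c=capture("wrist");C=cam(c,s)
g=lambda L:np.array(L)/2.5+[150,100]
# knob fit
th=np.linspace(0,2*np.pi,60)
def blob(x,y):
    P=np.vstack([np.c_[x+.013*np.cos(th),y+.013*np.sin(th),np.full(60,z)] for z in(.045,.081)])
    p=w2px(C,P);return np.r_[p.min(0),p.max(0)]
ob=np.r_[g([(284.5,210.5)])[0],g([(360,297.5)])[0]]
from scipy.optimize import least_squares
r=least_squares(lambda q:blob(*q)-ob,[.553,.047]);print("knob",r.x*1000,r.fun.round(1))
tip=px2w(C,g([(604,98)]),.039)[0];ln=px2w(C,g([(463,55),(463,97)]),.041);ln2=px2w(C,g([(463,97)]),.039)
print(tip*1000,ln*1000,ln2*1000)
for a,b,z in(((273,28),(798,40),.02),((272,395),(798,404),.02),((270,100),(695,108),.034),((354,42),(662,48),.036)):
    w=px2w(C,g([a,b]),z);e=w[1]-w[0];print(np.degrees(np.arctan2(e[1],e[0])))
E
```

```text
knob [553.97395423  47.09652877] [-0.8 -2.2  0.8  2.1]
[655.4806165   97.67469287  39.        ] [[603.81553243 112.63433709  41.        ]
 [604.55375454  98.23169349  41.        ]] [[604.91702523  98.11102976  39.        ]]
-1.3542164561100585
-1.1275082932763698
-1.1514335589970046
-1.1727584488802911
```

```bash
python3 -m crank '[{"tx":2,"ty":5,"tz":30,"turn":0.019,"gripper":55},{"tx":0,"ty":0,"tz":30,"turn":0,"gripper":55},{"tx":0,"ty":0,"tz":25,"turn":0,"gripper":55},{"tx":0,"ty":0,"tz":0,"turn":0,"gripper":55},{"tx":0,"ty":0,"tz":0,"turn":0,"gripper":55}]' 60; python3 - <<'E'
from m import *
s=state();c=capture("wrist");cv2.imwrite("pics/w12.png",c["img"]);plan(s,[.554,.047,.046],88.8)
E
```

```text
clock: 25.1
position: [0.5555, 0.0469, 0.087]
ee_rot: [180.0, -0.0, 88.7]
ft_force: [0.2, -0.2, -0.2]
grip_width: 0.055
tx 0.0 ty -1.5 tz 41.0 turn -0.001
```

View pics/w12.png

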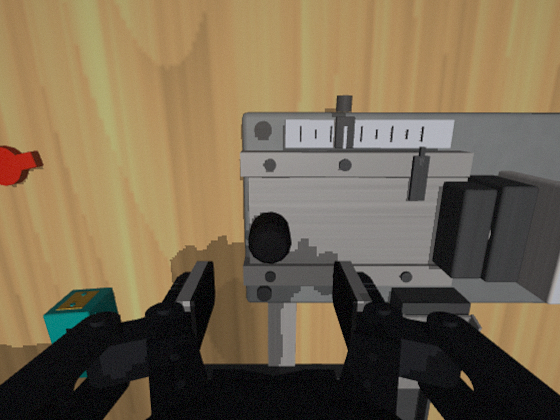

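```bash
python3 -m crank '[{"tx":0,"ty":-1,"tz":15,"turn":0,"gripper":55},{"tx":0,"ty":0,"tz":15,"turn":0,"gripper":55},{"tx":0,"ty":0,"tz":10,"turn":0,"gripper":55},{"tx":0,"ty":0,"tz":0,"turn":0,"gripper":55},{"tx":0,"ty":0,"tz":0,"turn":0,"gripper":55}]' 60; python3 - <<'E'
from m import *
s=state();c=capture("wrist");cv2.imwrite("pics/w13.png",c["img"]);plan(s,[.554,.047,.046],88.8)
E
```

```text
clock: 25.78
position: [0.5542, 0.0469, 0.0464]
ee_rot: [180.0, 0.0, 88.7]
ft_force: [0.1, 0.4, 0.7]
grip_width: 0.055
tx 0.1 ty -0.2 tz 0.4 turn -0.002
```

View pics/w13.png

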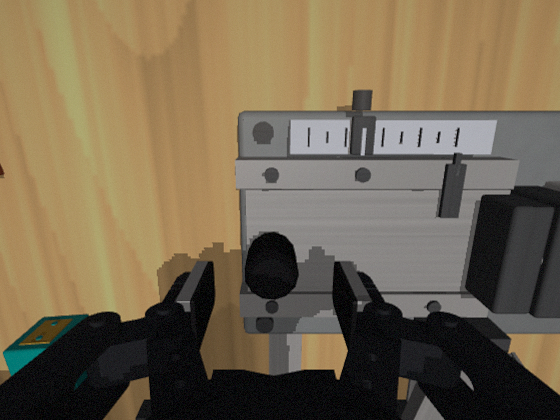

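```bash
python3 -m crank '[{"tx":0,"ty":0,"tz":0,"turn":0,"gripper":10},{"tx":0,"ty":0,"tz":0,"turn":0,"gripper":10},{"tx":0,"ty":0,"tz":0,"turn":0,"gripper":10},{"tx":0,"ty":0,"tz":0,"turn":0,"gripper":10},{"tx":0,"ty":0,"tz":0,"turn":0,"gripper":10}]' 60; python3 - <<'E'
from m import *
s=state();c=capture("wrist");cv2.imwrite("pics/w14.png",c["img"])
E
```

```text
clock: 26.45
position: [0.5531, 0.047, 0.047]
ee_rot: [-179.9, -0.0, 88.7]
ft_force: [-3.8, -0.3, 8.8]
grip_width: 0.0203
```

View pics/w14.png

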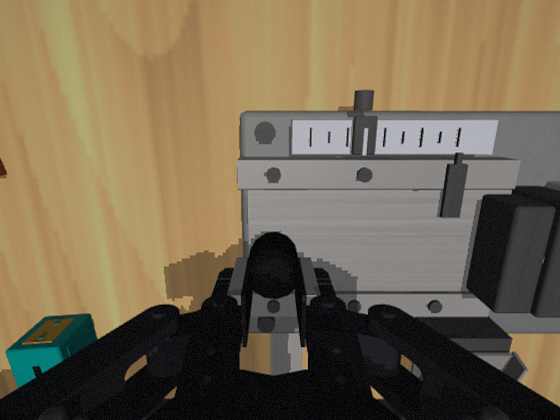

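```bash
python3 - <<'E'
from m import *
s=state();c=capture("wrist");C=cam(c,s)
T=np.array(c["hand_eye"]);M=np.linalg.inv(T)
def tp(p): q=C[0]@(M[:3,:3]@np.array(p)+M[:3,3]);return (q[:2]/q[2]).round(0)
for z in(0,-.019,-.03):
    print(z,[tp([x,y,z]) for x in(.011,-.011) for y in(-.0115,.0115)])
print(w2px(C,[[.554,.047,.081],[.554,.047,.045]]))
crop(c["img"],200,210,350,360,5,"w14a.png")
E
```

```text
0 [array([252., 232.]), array([293., 232.]), array([253., 268.]), array([293., 268.])]
-0.019 [array([249., 245.]), array([296., 245.]), array([250., 285.]), array([295., 284.])]
-0.03 [array([248., 253.]), array([297., 253.]), array([249., 296.]), array([296., 295.])]
[[274.25390118 278.70904916]
 [274.08764565 249.03278544]]
```

View pics/w14a.png

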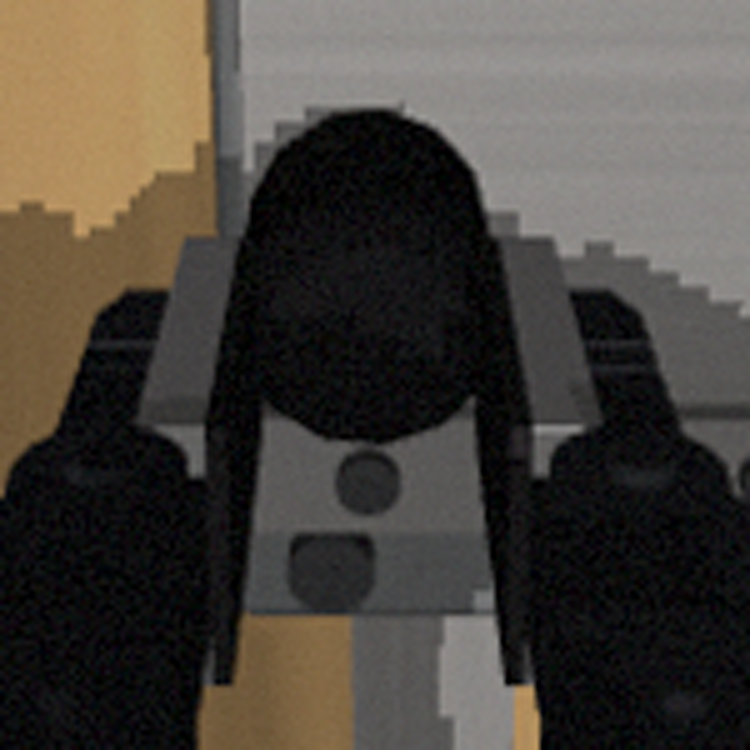

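```bash
python3 -m crank '[{"tx":0,"ty":-5,"tz":0,"turn":0,"gripper":10},{"tx":0,"ty":-7,"tz":0,"turn":0,"gripper":10},{"tx":0,"ty":-7,"tz":0,"turn":0,"gripper":10},{"tx":0,"ty":-5,"tz":0,"turn":0,"gripper":10},{"tx":0,"ty":0,"tz":0,"turn":0,"gripper":10},{"tx":0,"ty":0,"tz":0,"turn":0,"gripper":10}]' 60; python3 - <<'E'
from m import *
s=state();c=capture("wrist");cv2.imwrite("pics/w15.png",c["img"])
E
```

```text
clock: 27.3
position: [0.5337, 0.0475, 0.0472]
ee_rot: [179.6, 0.0, 88.7]
ft_force: [8.3, 0.1, -4.8]
grip_width: 0.0203
```

View pics/w15.png

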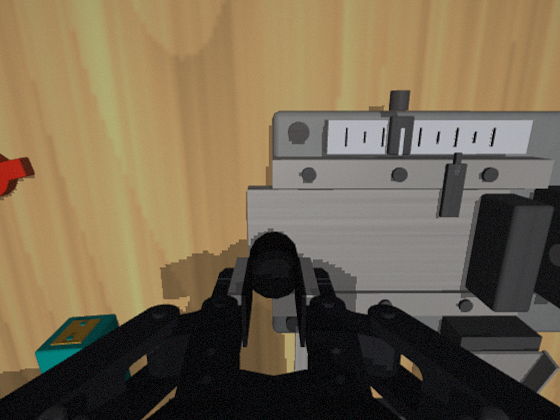

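```bash
python3 -m crank '[{"tx":0,"ty":-5,"tz":0,"turn":0,"gripper":10},{"tx":0,"ty":-7,"tz":0,"turn":0,"gripper":10},{"tx":0,"ty":-7,"tz":0,"turn":0,"gripper":10},{"tx":0,"ty":-5,"tz":0,"turn":0,"gripper":10},{"tx":0,"ty":-2,"tz":0,"turn":0,"gripper":10},{"tx":0,"ty":0,"tz":0,"turn":0,"gripper":10},{"tx":0,"ty":0,"tz":0,"turn":0,"gripper":10},{"tx":0,"ty":0,"tz":0,"turn":0,"gripper":10}]' 60; python3 - <<'E'
from m import *
s=state();c=capture("wrist");cv2.imwrite("pics/w16.png",c["img"])
crop(c["img"],340,80,500,200,5,"w16a.png")
E
```

```text
clock: 28.35
position: [0.5089, 0.048, 0.0473]
ee_rot: [179.5, 0.0, 88.7]
ft_force: [11.7, -0.2, -8.7]
grip_width: 0.0202
```

View pics/w16a.png

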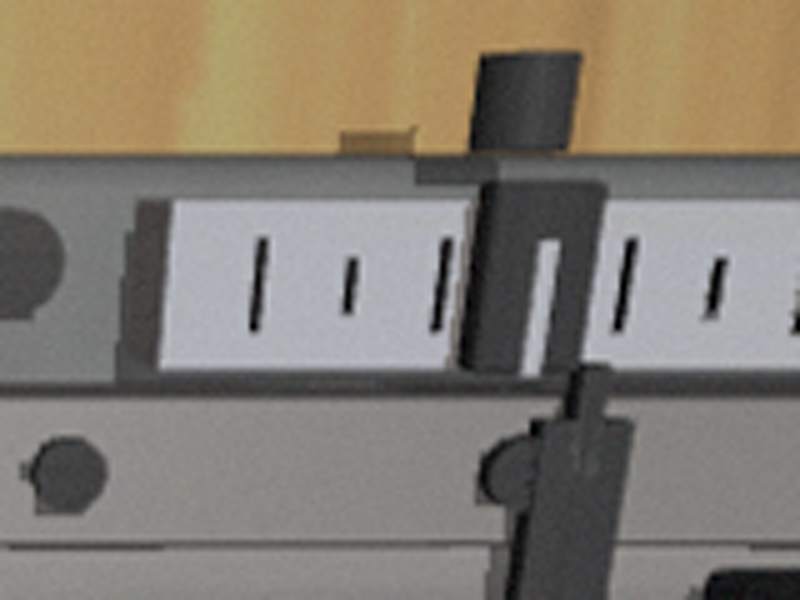

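```bash
python3 - <<'E'
from h import *
a=cv2.imread("pics/w16.png");b=cv2.imread("pics/w13.png");d=cv2.imread("pics/w7.png")
crop(a,420,120,480,170,12,"z16.png")
crop(b,340,80,480,180,5,"z13.png")
crop(d,460,255,560,335,7,"z7.png")
E
```

```text
(no output)
```

View pics/z16.png

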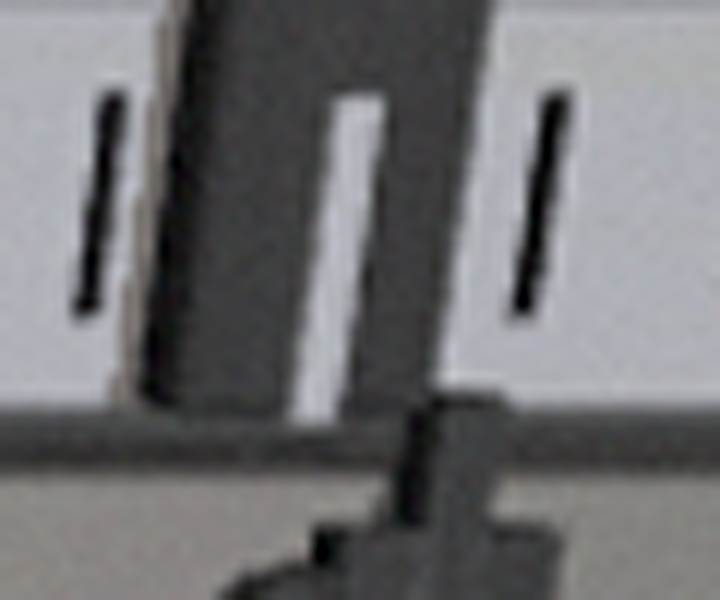

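View pics/z13.png

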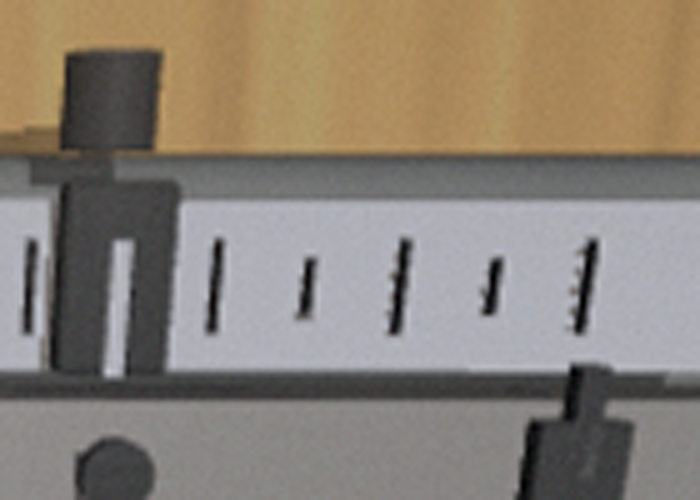

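View pics/z7.png

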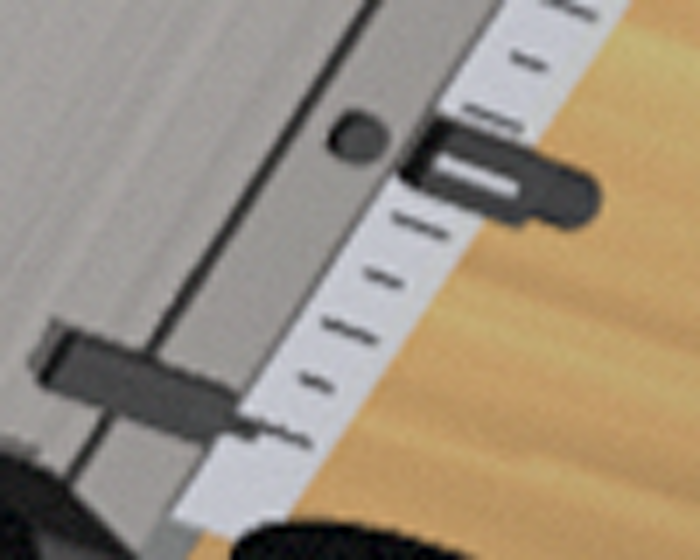

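```bash
python3 - <<'E'
from h import *
a=cv2.imread("pics/w11.png");b=cv2.imread("pics/w12.png");d=cv2.imread("pics/w13.png")
def z(i,u,v,w,h): return cv2.resize(i[v:v+h,u:u+w],None,fx=12,fy=12,interpolation=cv2.INTER_CUBIC)
L=[z(a,322,115,30,24),z(b,330,125,30,24),z(d,348,135,30,24)]
R=[z(a,378,130,30,24),z(b,408,138,30,24),z(d,444,144,30,24)]
cv2.imwrite("pics/zz.png",cv2.resize(np.vstack([np.hstack(x) for x in zip(L,R)]),None,fx=.68,fy=.68))
print(np.hstack(L).shape)
E
```

```text
(288, 1080, 3)
```

View pics/zz.png

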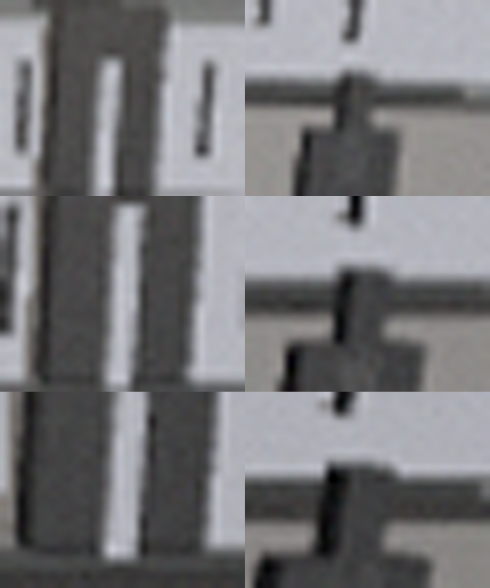

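```bash
python3 - <<'E'
from m import *
c=capture("wrist")
P={11:([.549,.0449,.1697],[-179.8,0,89.9]),12:([.5555,.0469,.087],[180,0,88.7]),13:([.5542,.0469,.0464],[180,0,88.7]),16:([.5089,.048,.0473],[179.5,0,88.7])}
C={k:cam(c,dict(position=np.array(v[0]),ee_rot=np.array(v[1]))) for k,v in P.items()}
L={11:(334.9,139),12:(344.65,147.8),13:(362.5,155.3),16:(446.1,154.8)}
T={11:(391.85,139.2),12:(423.3,147.1),13:(459.2,152.9)}
h=-.45
l=tri([(C[k],np.add(v,h)) for k,v in L.items()]);print("line",l*1000,[ (w2px(C[k],l)[0]-np.add(v,h)).round(1).tolist() for k,v in L.items()])
l2=tri([(C[k],np.add(L[k],h)) for k in(11,12,13)]);print("line",l2*1000)
t=tri([(C[k],np.add(v,h)) for k,v in T.items()]);print("tip",t*1000,[ (w2px(C[k],t)[0]-np.add(v,h)).round(1).tolist() for k,v in T.items()])
for z in(.037,.038,.039,.040,.041,.042,.044):
    print(z,*[("%.1f"%(px2w(C[k],np.add(L[k],h),z)[0,0]*1000)) for k in L],'|',*[("%.1f"%(px2w(C[k],np.add(T[k],h),z)[0,0]*1000)) for k in T], '| 16 tip',"%.1f"%(px2w(C[16],(459.2-.45,152.8),z)[0,0]*1000))
E
```

```text
line [603.46266713  98.45750171  40.46466964] [[-0.3, 0.0], [0.1, 0.5], [0.4, -0.4], [-0.1, -0.2]]
line [604.05150196  98.25330605  37.69232687]
tip [653.99182813  98.26436346  41.78448548] [[0.0, -0.0], [-0.0, -0.2], [-0.1, 0.3]]
0.037 604.3 604.1 604.2 605.3 | 655.6 656.1 656.6 | 16 tip 612.5
0.038 604.1 603.9 603.9 604.8 | 655.3 655.7 656.1 | 16 tip 611.9
0.039 604.0 603.7 603.6 604.3 | 654.9 655.3 655.5 | 16 tip 611.3
0.04 603.8 603.5 603.4 603.8 | 654.6 654.8 655.0 | 16 tip 610.8
0.041 603.6 603.3 603.1 603.2 | 654.2 654.4 654.4 | 16 tip 610.2
0.042 603.4 603.1 602.8 602.7 | 653.9 653.9 653.9 | 16 tip 609.6
0.044 603.1 602.7 602.3 601.7 | 653.2 653.0 652.8 | 16 tip 608.5
```

```bash
python3 -m crank '[{"tx":0,"ty":-3,"tz":0,"turn":0,"gripper":10},{"tx":0,"ty":-3.7,"tz":0,"turn":0,"gripper":10},{"tx":0,"ty":0,"tz":0,"turn":0,"gripper":10},{"tx":0,"ty":0,"tz":0,"turn":0,"gripper":10},{"tx":0,"ty":0,"tz":0,"turn":0,"gripper":10}]' 60; python3 - <<'E'
from m import *
s=state();c=capture("wrist");cv2.imwrite("pics/w17.png",c["img"]);print(s["position"],s["ee_rot"])
crop(c["img"],430,125,490,170,12,"z17.png")
d=capture("scene");cv2.imwrite("pics/s17.png",d["img"]);crop(d["img"],270,180,370,260,7,"zs17.png")
d=capture("top");cv2.imwrite("pics/t17.png",d["img"]);crop(d["img"],190,140,290,230,7,"zt17.png")
E
```

```text
clock: 29.08
position: [0.5025, 0.0482, 0.0473]
ee_rot: [179.5, 0.0, 88.7]
ft_force: [12.5, -0.8, -10.7]
grip_width: 0.0203
[0.50254535 0.04818147 0.04725669] [1.79501321e+02 7.08525186e-03 8.86645469e+01]
```

View pics/z17.png

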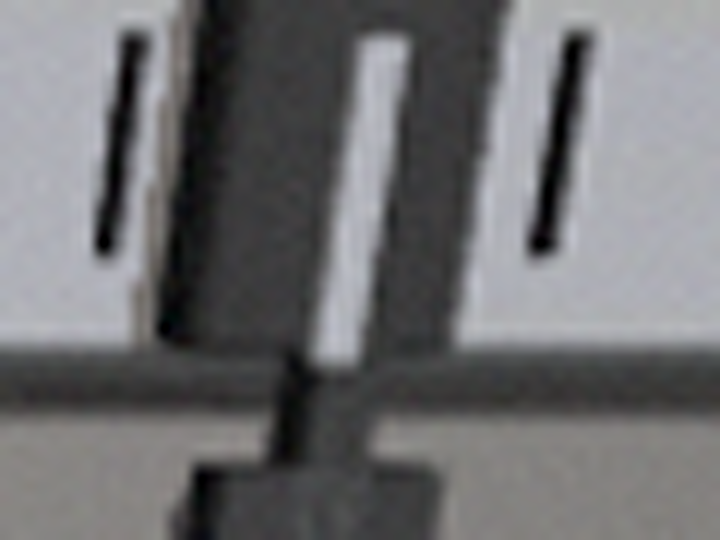

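View pics/zs17.png

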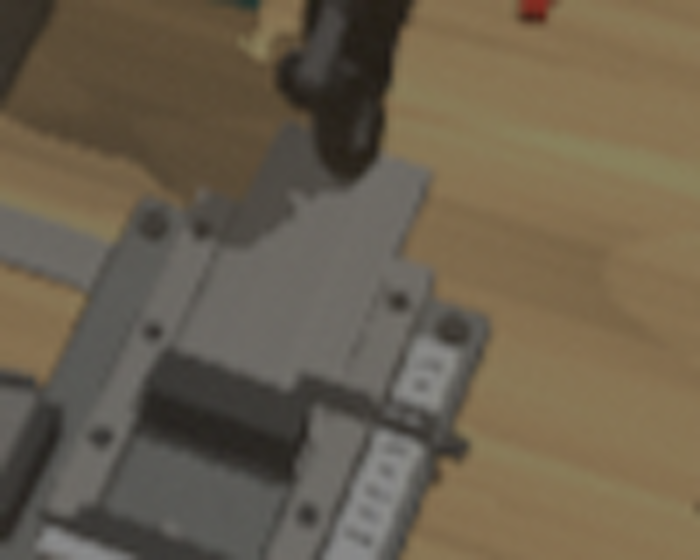

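View pics/zt17.png

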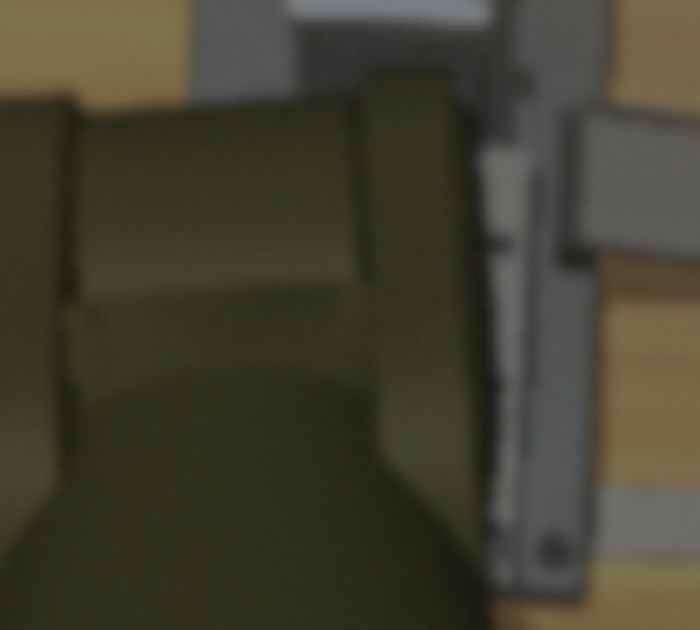

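```bash
python3 -m crank '[{"tx":0,"ty":-0.2,"tz":0,"turn":0,"gripper":10},{"tx":0,"ty":0,"tz":0,"turn":0,"gripper":10},{"tx":0,"ty":0,"tz":0,"turn":0,"gripper":10},{"tx":0,"ty":0,"tz":0,"turn":0,"gripper":10},{"tx":0,"ty":0,"tz":0,"turn":0,"gripper":10},{"tx":0,"ty":0,"tz":0,"turn":0,"gripper":10},{"tx":0,"ty":0,"tz":0,"turn":0,"gripper":10},{"tx":0,"ty":0,"tz":0,"turn":0,"gripper":10}]' 60; python3 - <<'E'
from m import *
s=state();c=capture("wrist");cv2.imwrite("pics/w18.png",c["img"]);print(s["position"],s["ee_rot"])
crop(c["img"],430,125,490,170,12,"z18.png")
d=capture("scene");cv2.imwrite("pics/s18.png",d["img"])
E
```

```text
clock: 30.22
position: [0.5025, 0.0482, 0.0473]
ee_rot: [179.5, 0.0, 88.7]
ft_force: [13.4, -1.0, -10.9]
grip_width: 0.0198
[0.50253158 0.04819002 0.04727059] [1.79484352e+02 7.85999419e-03 8.86648378e+01]
```

View pics/z18.png

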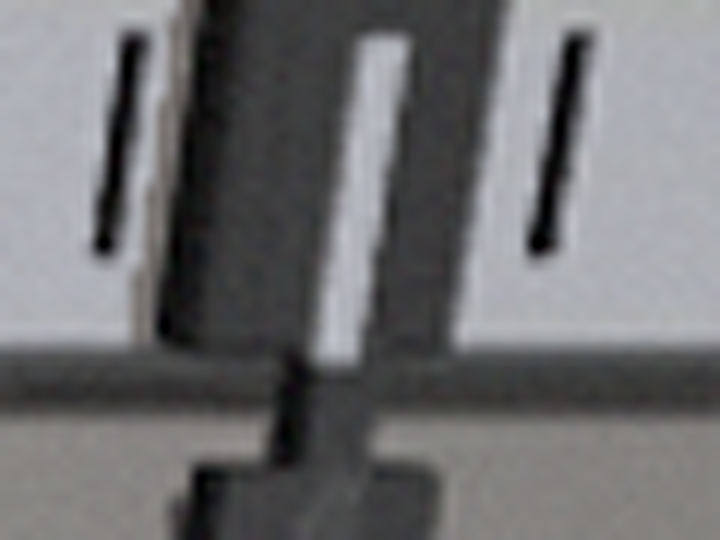

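View pics/s18.png

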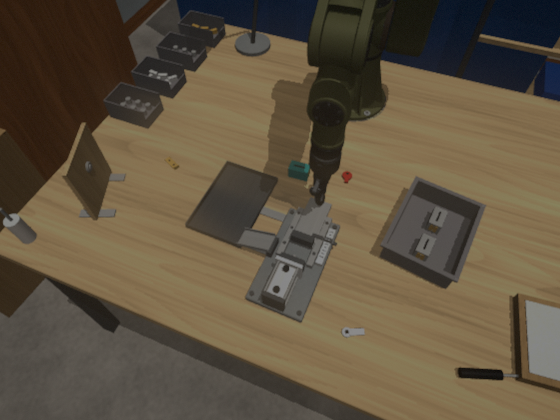

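The pointer bar (z18, columns 305–375) is centred on the line's end at (339,362). The tray is empty, both chambers stand in the tote at (437,218) and (426,243), and the other parts have not moved.

```bash
python3 -c "
from cell import *
print(sign_off()); s=state();print(s['clock'],s['position'].round(4),s['grip_width'])"
```

```text
the job is handed in; nothing more can be done
None
the job is handed in; nothing more can be done
```

Both coin chambers are standing upright on the tote floor. The gripper is holding the vice knob with the pointer on the index line. I handed the job in at about 30 s, well under the 72 s limit.

- **Chambers:** I set each one down until the wrist force showed contact with the tote floor, then released it. The last scene picture shows both upright with slots up, and the catch tray empty.
- **Pointer:** It lines up with the white line to about 0.5 mm. I can't be surer than that, because the wrist camera sees the two at an angle and their heights differ by about 1 mm, from my own measurement. The top camera was blocked by the arm, so it couldn't check this.
- **Hold:** The pose was steady for the last second I measured, with about 13 N of pull and forces well within the limits.
- **Grip reading:** The gripper reported 20 mm on the 26 mm knob. I put this down to soft pads on a round part, since the 36 mm chambers read about 34 mm. The knob did not slip during the pull.
- **Other parts:** In the last scene picture the index clip, the three loose parts and the turquoise look-alike are where they were.

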